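Guarded switch of the fume extractor

TASK

Switch on the fume extractor at the box with the guarded switch: lift its hinged guard by the tab with a fingertip and push it back until it rests open by itself, push the steel toggle under it fully over towards the guard's hinge, then tip the guard back over so that it drops shut over the toggle. Nothing needs gripping: light fingertip pushes are enough, so do not force the guard or the toggle; leave the bare toggle of the other box as it is, and do not lift or push aside anything else on the bench.

Things in the scene. Friction and masses are not known exactly. Their poses are not given: they have to be found in the camera images.
- switch_box: The guarded switch box, bolted to the bench: grey enclosure 130 (x) by 110 (y) by 50 mm high. Origin at the centre of its underside; x points from its front (with the guard's tab, the side turned away from the robot) to its rear (the hinge side, next to the robot), z up. On its top stand the toggle (pivot at x -22, y 0, z 52 mm) and over it the guard.
- guard (a joint): Angle of the dark steel guard (about 120 g) about its hinge, rad: 0 shut, grows as its front rises and swings back; stop at 1.6. Almost no friction: it falls shut from below about 0.85 and falls open against the stop from above about 1.15. About 1 N up under its finger tab lifts it (finger tilted 20 to 45 degrees so that it points in under the tab, following the arc); a level push on its front jams it.
- guard_roof (a point): Centre of the outer face of the guard's flat roof; moves with the guard. Shut, the guard is a hood 85 mm long (box x -65 to +20 mm) and 75 wide, this face 101 mm above the bench; a 16 mm slot in it shows the toggle. Open, the roof stands upright behind the hinge, this face looking rearward at box x 65 mm, 56 to 141 mm above the bench; a push on it towards the front tips the guard over to fall shut.
- toggle (a joint): Angle of the toggle under the guard, rad: 0 is off, leaning 0.5 rad from upright towards the front of the box; 1.0 is on and its stop, leaning 0.5 rad towards the hinge. It starts within 0.12 of off and stays where it is left; about 1 N at its tip moves it.
- guard_tab (a point): Middle of the underside of the guard's finger tab, a plate 50 wide and 3 thick that juts 20 mm forward from the front apron; moves with the guard. Shut: box x -76 mm, 74 mm above the bench and 11 mm ahead of the box's front face, with nothing below; the tab's tip is at box x -84 mm. Apron: 74 to 101 mm above the bench.
- guard_hinge (a point): Middle of the guard's hinge line, which runs along the box's y: box x +20 mm, 56 mm above the bench. Fixed to the box; axes as the box's.
- toggle_tip (a point): Centre of the 13 mm steel ball at the tip of the toggle under the guard, 34 mm from its pivot; the stem is 8 mm thick. About 82 mm above the bench when off or on.
- spare_box: The other switch box: the same enclosure with the same toggle but no guard. Origin at the centre of its underside.
- spare_toggle (a joint): Angle of the bare toggle on the other box, rad, 0 leaning to the front, 1.0 leaning to the rear. To be left as it is.
- pipe_small: Short steel pipe standing upright, 60 mm diameter, 70 high, loose; stands between the boxes. Origin at the centre of its foot.
- pipe_large: Short steel pipe standing upright, 90 mm diameter, 70 high, loose. Origin at the centre of its foot.
- bracket: Welded steel bracket, base 80 by 120 mm, upright plate to 66 mm high, loose. Origin under its centre.
- magnet_square: Orange welding magnet, flat triangle of 90 mm sides, 16 thick, lying loose. Origin under it.
- soapstone: White marking stick 12 by 130 by 6 mm, lying loose along its y. Origin under its centre.
- hammer: Hammer 260 mm long, lying loose along its x. Origin under it.
- grinder: Angle grinder about 260 mm long along its x, 75 high, loose. Origin under it.
- brush: Hand brush 200 mm long, lying loose along its x. Origin under it.

How it is judged (in metres and radians):
On the way, in this order (a step that is already met when the one before it is completed fails the run):
1. the guard is swung back past upright and rests open, the toggle still off (value of joint guard above 1.45 rad and value of joint toggle below 0.4 rad), for 0.2 s.
2. the toggle is fully over towards the hinge while the guard is open (value of joint toggle above 0.85 rad and value of joint guard above 1.2 rad), for 0.2 s.
3. the guard has dropped shut with the toggle still on (value of joint guard below 0.08 rad and value of joint toggle above 0.85 rad), for 0.2 s.
At the end, for the whole second after the job is handed in: The guard is shut (within 0.08 rad) and at rest, the toggle under it is fully on (above 0.85 of 1.0 rad), and the bare toggle of the other box is still off. Every loose thing lies within 25 mm of where it started (all of step 3 and value of joint spare_toggle below 0.27 rad and velocity of joint guard between -0.05 and 0.05 rad/s and not (distance of any of pipe_small, pipe_large, bracket, magnet_square, soapstone, hammer, grinder, brush from where it was at the start of the episode above 0.025 m)); the robot touches nothing.
It fails at once if the guard or its toggle is forced (more than 40 N) (contact force between any of the arm, the fingers and guard above 40 N or contact force between any of the arm, the fingers and toggle above 40 N).
It fails at once if the other box's bare toggle is moved (value of joint spare_toggle above 0.27 rad).
It fails at once if a loose thing on the bench is lifted, carried or pushed more than 25 mm (distance of any of pipe_small, pipe_large, bracket, magnet_square, soapstone, hammer, grinder, brush from where it was at the start of the episode above 0.025 m).
It also fails if it takes over 61 s, if anything falls off the work surface, if the arm or the gripper's body presses on something with over 40 N, if the wrist force passes 120 N, or if a joint passes its speed limit or range.

ROBOT

A 6-joint arm with a two-finger parallel gripper is mounted at the origin on the work surface. World frame = base frame: x ahead of the robot, y to its left, z up, the work surface at z = 0. Lengths are in m, angles in degrees, forces in N, time in s.
With the tool pointing down it reaches from about 0.3 to 0.825 m from the base axis. Payload 5.4 kg.
Tool frame: the origin (TCP) lies midway between the tips of the shut fingers; the grasp point (between the pads) lies 19 mm behind it; z points along the fingers, y is the line along which they close (so a half turn about z gives the same grasp; the last joint's range is limited). The gripper opens to 92 mm and grips with 3 to 60 N. Pads are 20 mm wide; open, the fingers measure 128 mm over their backs; the gripper's body (75 mm by 189 mm) begins 69 mm behind the grasp point.
Start: joints at [-80.449, 9.076, 91.501, -0, 79.423, -12.038], TCP at [0.212, -0.535, 0.215] pointing down, gripper open.
Joint ranges: [-166.64, 166.64], [-54.1, 131.32], [10.49, 154.53], [-73.88, 253.88], [9.74, 151.15], [-171.62, 171.62]. Speed limits (degrees/s): [147.25, 147.25, 180, 180, 180, 180].

INTERFACE

Orientations are given as a 3x3 rotation matrix whose columns are the frame's x, y, z axes.
In Python, from plant import robot gives the robot as it stands. The module is installed in compiled form; this text tells all that it offers.
- The arm moves only by the tool play_rows, never from a script. Its arguments are lists of equal length, an entry for each row: "fingers": the finger opening in mm, from 0 to 91.9; "linear": the shift along the world's x, y, z in mm, a list of three; "spin": the turn about the world's z in degrees. In form: {"fingers": [fingers, ...], "linear": [[tx, ty, tz], ...], "spin": [spin, ...]}. A call has 1 to 10 rows; each row is the pose to reach, as a shift and turn from the pose commanded when the call began; what a row does not reach only later rows make up. A row lasts 1/8 s, in which the tool goes at most 62.5 mm and 10.7 degrees, less where a joint would pass 70% of its speed; a pose out of reach is approached as far as the arm can. A call with a gripper value outside its range is refused whole. The fingers move at their own pace and stop on an object; "newtons" is the grip in N (left out, the last holds). Time passes only in rows, so rows that repeat a pose let the fingers close. It gives the time, the measured TCP pose, the force, the opening and the grip force at its end, in the units of the state.
- robot.get_obs(): the state, without advancing time (a new reading comes with each control period).
- robot.grab_frame(name): name is "side" or "top"; returns a dict with "frame" (480x640x3 uint8, red, green, blue), "mtx" (3x3 intrinsics, pixels), "rvec" (rotation vector, rad) and "tvec" (3), from world to camera coordinates, as OpenCV has them. Camera axes: x right, y down, z forward; pixel columns grow to the right and rows downward; lengths in m; the calibration is good to about 2 mm. A picture is of the moment at which its call begins. There is no depth.
- robot.job_done(): hands the job in; it is judged then, once.
The state is a dict: "clock": time; "qpos": joint angles; "joint_velocities": joint speeds; "tau": joint torques, N m; "eef_pos": TCP position; "tcp_rot": TCP orientation; "force": force on the tool from outside, world axes, zero at the start; "torque": the same for the moment, N m; "width": opening from 0.0 (shut) to 1.0 (fully open); "grasp_force": force on a finger pad.
Only numpy, scipy, OpenCV 4.12 (cv2) and the standard library are available. Lean on these libraries where they do the work, as an engineer would, in place of code of your own. Each camera call takes 0.05 s, during which the arm holds its last target. There are 200 camera calls.

## Working session

There is one attempt and no reset: what is moved stays moved. The work goes in short steps, Python scripts to look and compute and a tool call to move; the robot and the scene stay as the last step left them, time stands still between calls to the robot, and variables do not carry over. Pictures are saved under pics/ and viewed, at most 10 in all, crops included, and the job is handed in when it is done.

Besides the shell and the picture viewer there is one more tool, called by a JSON object that holds its "fn" and its "kwargs", one argument or row to a line. play_rows: Moves the arm, as the interface text tells. Its arguments: {"type":"object","properties":{"fingers":{"type":"array"},"linear":{"type":"array"},"spin":{"type":"array"},"newtons":{"type":"number"}},"required":["fingers","linear","spin"]}

```bash
mkdir -p pics; cat > h.py <<'E'
import numpy as np, cv2
from plant import robot
def grab(n,f):
    d=robot.grab_frame(n); cv2.imwrite('pics/'+f,cv2.cvtColor(d['frame'],cv2.COLOR_RGB2BGR)); 
    np.savez('pics/'+f+'.npz',**d); return d
def ray(d,uv):
    R,_=cv2.Rodrigues(np.array(d['rvec'],float)); t=np.array(d['tvec'],float).ravel()
    p=np.linalg.inv(d['mtx'])@np.array([uv[0],uv[1],1.]); return -R.T@t, R.T@p
def onz(d,uv,z):
    c,r=ray(d,uv); return c+r*(z-c[2])/r[2]
def proj(d,P):
    return cv2.projectPoints(np.array(P,float).reshape(-1,1,3),np.array(d['rvec'],float),np.array(d['tvec'],float),np.array(d['mtx'],float),None)[0][:,0]
def tri(d1,u1,d2,u2):
    c1,r1=ray(d1,u1);c2,r2=ray(d2,u2)
    s=np.linalg.lstsq(np.c_[r1,-r2],c2-c1,rcond=None)[0]
    return (c1+r1*s[0]+c2+r2*s[1])/2, np.linalg.norm(c1+r1*s[0]-c2-r2*s[1])
E
python3 - <<'E'
from h import *
for n in('top','side'):
    d=grab(n,n+'0.png'); c,r=ray(d,(320,240)); print(n,c.round(3),(r/np.linalg.norm(r)).round(3))
o=robot.get_obs(); print(o['clock'],o['eef_pos'],o['tcp_rot'],o['width'],o['force'])
E
```

```text
top [ 0.427 -0.006  1.167] [ 0.12  -0.006 -0.993]
side [-0.059  0.728  0.872] [ 0.516 -0.579 -0.632]
0.1 [ 0.21145936 -0.53413384  0.21375367] [[ 9.29844285e-01  3.67953174e-01 -2.59608048e-04]
 [ 3.67953100e-01 -9.29842967e-01  1.60391027e-03]
 [ 3.48769157e-04 -1.58691039e-03 -9.99998680e-01]] 1.001144880754925 [-0.21837764  0.20691541  0.50154645]
```

View pics/top0.png

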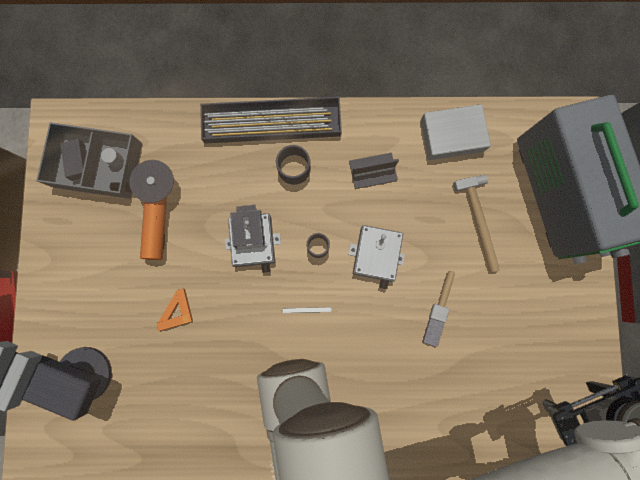

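View pics/side0.png

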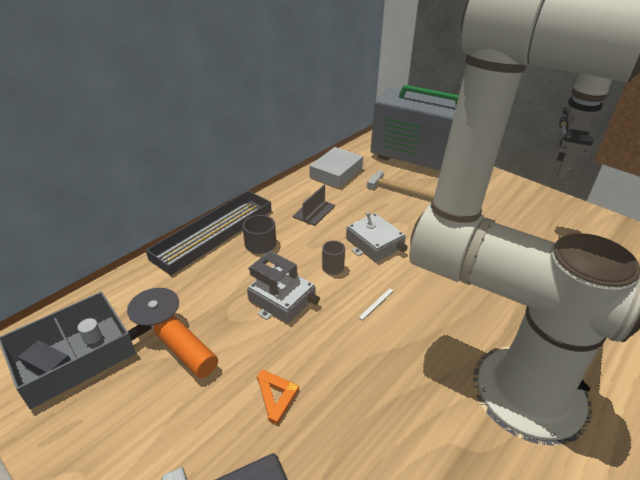

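Top view: the guarded box is at about (250,235), with its guard and tab pointing up, away from the robot. The spare box is at (378,252) and the small pipe at (318,245). The side view shows the guarded box at about (280,285). The moves can't tilt the tool, so my plan is to pinch the tab lightly by its sides and follow the arc. Next I'll zoom in to measure.

```bash
python3 - <<'E'
import cv2,numpy as np
t=cv2.imread('pics/top0.png')[190:285,205:300]; s=cv2.imread('pics/side0.png')[240:335,230:340]
a=cv2.resize(t,(400,400),interpolation=cv2.INTER_CUBIC); b=cv2.resize(s,(400,345),interpolation=cv2.INTER_CUBIC)
im=np.zeros((400,800,3),np.uint8); im[:,:400]=a; im[:345,400:]=b; cv2.imwrite('pics/crop.png',im)
d=np.load('pics/top0.png.npz'); print(d['mtx'])
E
```

```text
[[435.23765593   0.         316.37416172]
 [  0.         435.23765593 241.56751828]
 [  0.           0.           1.        ]]
```

View pics/crop.png

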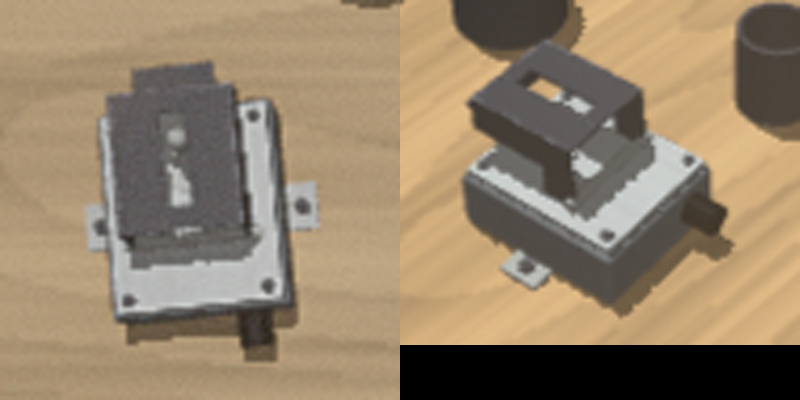

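```bash
cat >> h.py <<'E'
class Box: pass
E
python3 - <<'E'
from h import *
d=dict(np.load('pics/top0.png.npz')); s=dict(np.load('pics/side0.png.npz'))
T=lambda c:(205+(c[0]+.5)/400*95-.5,190+(c[1]+.5)/400*95-.5)
S=lambda c:(230+(c[0]-400+.5)/400*110-.5,240+(c[1]+.5)/345*95-.5)
P={k:onz(d,T(c),.051) for k,c in dict(FR=(253,115),RR=(268,286),RL=(128,300)).items()}
for k in P: print(k,P[k].round(4))
c=(P['FR']+P['RL'])/2; x=P['RR']-P['FR']; y=P['RR']-P['RL']
print('centre',c,'yaw of -x',np.degrees(np.arctan2(-x[1],-x[0])),'y dir',np.degrees(np.arctan2(-y[0],y[1]))%180, np.linalg.norm(x),np.linalg.norm(y))
# side screws: RR (690,160), RL (607,236)
for k,q in dict(RR=(690,160),RL=(607,236)).items(): print('side',k,onz(s,S(q),.051).round(4), tri(d,T(dict(RR=(268,286),RL=(128,300))[k]),s,S(q)))
# roof corners
R=[onz(d,T(q),.101) for q in((110,87),(235,86),(243,231),(120,240))]; print('roof',np.round(R,4),np.mean(R,0))
# tab tip corners (133,70),(212,63) z .077
Q=[onz(d,T(q),.077) for q in((133,70),(212,63))]; print('tab',np.round(Q,4),np.mean(Q,0))
E
```

```text
FR [0.6232 0.131  0.051 ]
RR [0.5173 0.1206 0.051 ]
RL [0.509 0.206 0.051]
centre [0.56610783 0.16850835 0.051     ] yaw of -x 5.59097607962126 y dir 5.575330142343461 0.1064163987207957 0.08579569018859891
side RR [0.5179 0.1176 0.051 ] (array([0.51656742, 0.11993233, 0.05368688]), np.float64(0.0013176035523346048))
side RL [0.5094 0.2039 0.051 ] (array([0.5084639 , 0.20535605, 0.05295341]), np.float64(0.000941879313175766))
roof [[0.6315 0.2096 0.101 ]
 [0.6318 0.1357 0.101 ]
 [0.5456 0.13   0.101 ]
 [0.5405 0.2019 0.101 ]] [0.58735375 0.16930149 0.101     ]
tab [[0.6465 0.2008 0.077 ]
 [0.6506 0.153  0.077 ]] [0.64855599 0.17688115 0.077     ]
```

{"fn": "play_rows", "kwargs": {
  "fingers": [91.9,91.9,91.9,91.9,91.9,91.9,91.9,91.9,91.9,91.9],
  "linear": [
    [10,17,0],
    [31,51,0],
    [57,94,0],
    [83,137,0],
    [109,180,0],
    [135,223,0],
    [161,266,0],
    [187,309,0],
    [208,343,0],
    [218,360,0]
  ],
  "spin": [0,-2,-4,-6,-8,-10,-12,-14,-16,-16],
  "newtons": 6
}}

```text
clock: 1.35
eef_pos: [0.4299, -0.1716, 0.2144]
tcp_rot: [[0.995, 0.1, -0.0], [0.1, -0.995, 0.001], [0.0, -0.001, -1.0]]
force: [-0.0, 0.3, -0.6]
width: 0.999
grasp_force: 0.0
```

{"fn": "play_rows", "kwargs": {
  "fingers": [91.9,91.9,91.9,91.9,91.9,91.9,91.9,91.9,91.9,91.9],
  "linear": [
    [15,25,0],
    [40,65,0],
    [66,108,0],
    [92,151,0],
    [118,194,0],
    [144,237,0],
    [170,280,0],
    [196,323,0],
    [210,345,0],
    [214,351,0]
  ],
  "spin": [0,0,0,0,0,0,0,0,0,0]
}}

```text
clock: 2.6
eef_pos: [0.6428, 0.1784, 0.2141]
tcp_rot: [[0.995, 0.1, -0.001], [0.1, -0.995, 0.0], [-0.001, -0.0, -1.0]]
force: [-0.9, -1.2, -0.7]
width: 0.995
grasp_force: 0.0
```

```bash
python3 - <<'E'
from h import *
o=robot.get_obs(); print(o['clock'],o['eef_pos'],o['tcp_rot'],o['qpos'],o['force'],np.degrees(np.arctan2(o['tcp_rot'][1][1],o['tcp_rot'][0][1])))
E
```

```text
2.6 [0.64282001 0.17839939 0.21408379] [[ 9.95009861e-01  9.97700042e-02 -1.15010738e-03]
 [ 9.97701708e-02 -9.95010505e-01  8.82164182e-05]
 [-1.13556757e-03 -2.02522616e-04 -9.99999335e-01]] [5.15138798e+00 2.26910063e+01 7.51041446e+01 1.10511056e-02
 8.22700255e+01 8.94239622e+01] [-0.89049739 -1.15133901 -0.67696999] -84.2740734242635
```

{"fn": "play_rows", "kwargs": {
  "fingers": [91.9,91.9,91.9,91.9,91.9,91.9,91.9,91.9],
  "linear": [
    [0,0,-10],
    [0,0,-35],
    [0,0,-65],
    [0,0,-95],
    [0,0,-120],
    [0,0,-138],
    [0,0,-145],
    [0,0,-145]
  ],
  "spin": [0,0,0,0,0,0,0,0]
}}

```text
clock: 3.6
eef_pos: [0.6435, 0.1761, 0.0697]
tcp_rot: [[0.995, 0.097, -0.0], [0.097, -0.995, -0.0], [-0.0, -0.0, -1.0]]
force: [0.4, 0.3, -0.3]
width: 1.001
grasp_force: 0.0
```

```bash
python3 - <<'E'
from h import *
a=grab('top','t1.png')['frame'][150:285,185:320]; b=grab('side','s1.png')['frame'][200:335,210:345]
cv2.imwrite('pics/c1.png',cv2.cvtColor(np.hstack([cv2.resize(i,(400,400),interpolation=cv2.INTER_CUBIC) for i in(a,b)]),cv2.COLOR_RGB2BGR))
o=robot.get_obs(); print(o['clock'],o['eef_pos'],o['force'])
E
```

```text
3.7 [0.64435776 0.17634686 0.0708227 ] [-0.11914218 -0.10164998  0.09714267]
```

View pics/c1.png

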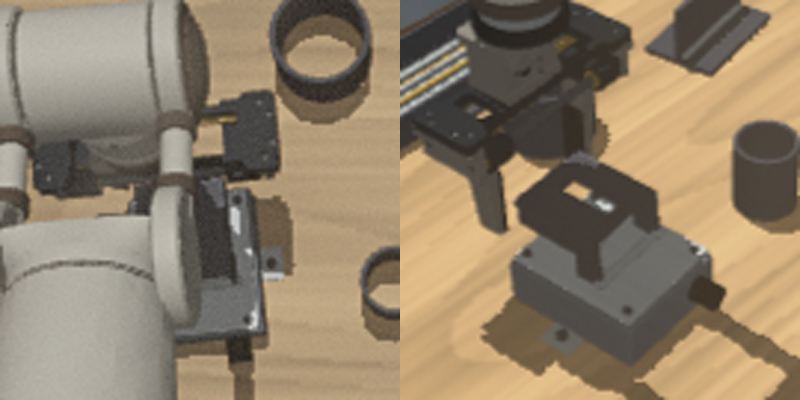

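The crop shows the open fingers straddling the tab, just ahead of the apron and clear of the hood. I'll close lightly on the tab's sides.

{"fn": "play_rows", "kwargs": {
  "fingers": [80,70,60,54,50,47,45,45,45],
  "linear": [
    [0,0,-2],
    [0,0,-2],
    [0,0,-2],
    [0,0,-2],
    [0,0,-2],
    [0,0,-2],
    [0,0,-2],
    [0,0,-2],
    [0,0,-2]
  ],
  "spin": [0,0,0,0,0,0,0,0,0],
  "newtons": 6
}}

```text
clock: 4.82
eef_pos: [0.6436, 0.1759, 0.0676]
tcp_rot: [[0.995, 0.097, 0.0], [0.097, -0.995, -0.001], [0.0, 0.001, -1.0]]
force: [-0.7, -3.4, -0.2]
width: 0.535
grasp_force: 6.0
```

```bash
python3 - <<'E'
import numpy as np
t0=0
for k,T in enumerate([2,5,9,14,19,24,29,34,39,42,46,51,56,61,66,71,76,81,84,84]):
    if k==10: t0=42
    p=lambda t:np.array([-99*np.cos(t)+19.5*np.sin(t),99*np.sin(t)+19.5*np.cos(t)])
    d=p(np.radians(T))-p(np.radians(t0)); print(T,[round(-.9952*d[0],1),round(-.0976*d[0],1),round(d[1],1)])
E
```

```text
2 [np.float64(-0.7), np.float64(-0.1), np.float64(3.4)]
5 [np.float64(-2.1), np.float64(-0.2), np.float64(8.6)]
9 [np.float64(-4.2), np.float64(-0.4), np.float64(15.2)]
14 [np.float64(-7.6), np.float64(-0.7), np.float64(23.4)]
19 [np.float64(-11.7), np.float64(-1.1), np.float64(31.2)]
24 [np.float64(-16.4), np.float64(-1.6), np.float64(38.6)]
29 [np.float64(-21.8), np.float64(-2.1), np.float64(45.6)]
34 [np.float64(-27.7), np.float64(-2.7), np.float64(52.0)]
39 [np.float64(-34.2), np.float64(-3.4), np.float64(58.0)]
42 [np.float64(-38.3), np.float64(-3.8), np.float64(61.2)]
46 [np.float64(-5.8), np.float64(-0.6), np.float64(4.0)]
51 [np.float64(-13.3), np.float64(-1.3), np.float64(8.5)]
56 [np.float64(-21.2), np.float64(-2.1), np.float64(12.2)]
61 [np.float64(-29.4), np.float64(-2.9), np.float64(15.3)]
66 [np.float64(-37.9), np.float64(-3.7), np.float64(17.6)]
71 [np.float64(-46.5), np.float64(-4.6), np.float64(19.2)]
76 [np.float64(-55.2), np.float64(-5.4), np.float64(20.0)]
81 [np.float64(-64.0), np.float64(-6.3), np.float64(20.1)]
84 [np.float64(-69.2), np.float64(-6.8), np.float64(19.8)]
84 [np.float64(-69.2), np.float64(-6.8), np.float64(19.8)]
```

{"fn": "play_rows", "kwargs": {
  "fingers": [45,45,45,45,45,45,45,45,45,45],
  "linear": [
    [-0.7,-0.1,3.4],
    [-2.1,-0.2,8.6],
    [-4.2,-0.4,15.2],
    [-7.6,-0.7,23.4],
    [-11.7,-1.1,31.2],
    [-16.4,-1.6,38.6],
    [-21.8,-2.1,45.6],
    [-27.7,-2.7,52],
    [-34.2,-3.4,58],
    [-38.3,-3.8,61.2]
  ],
  "spin": [0,0,0,0,0,0,0,0,0,0]
}}

```text
clock: 6.08
eef_pos: [0.6044, 0.1719, 0.129]
tcp_rot: [[0.995, 0.097, -0.001], [0.097, -0.995, -0.001], [-0.001, 0.001, -1.0]]
force: [-0.5, -6.6, -1.9]
width: 0.54
grasp_force: 6.1
```

```bash
python3 - <<'E'
from h import *
b=grab('side','s2.png')['frame'][170:335,210:375]
cv2.imwrite('pics/c2.png',cv2.cvtColor(cv2.resize(b,(500,500),interpolation=cv2.INTER_CUBIC),cv2.COLOR_RGB2BGR))
E
```

```text
(no output)
```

View pics/c2.png

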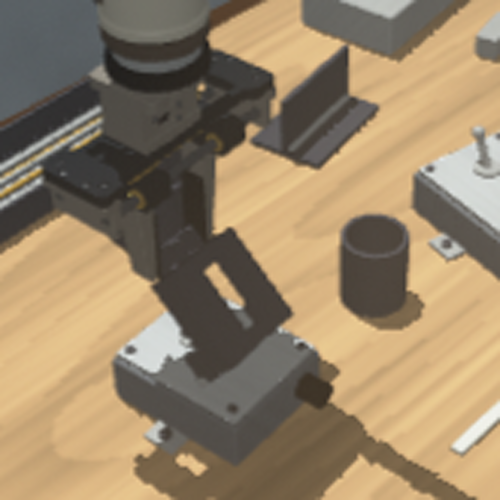

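The guard has followed to about 42° with the tab between the fingertips. I'll continue along the arc.

{"fn": "play_rows", "kwargs": {
  "fingers": [45,45,45,45,45,45,45,45,45,45],
  "linear": [
    [-5.8,-1,4],
    [-13.3,-2,8.5],
    [-21.2,-3,12.2],
    [-29.4,-4,15.3],
    [-37.9,-4.7,17.6],
    [-46.5,-5.6,19.2],
    [-55.2,-6.4,20],
    [-64,-7.3,20.1],
    [-69.2,-7.8,19.8],
    [-69.2,-7.8,19.8]
  ],
  "spin": [0,0,0,0,0,0,0,0,0,0]
}}

```text
clock: 7.38
eef_pos: [0.5358, 0.1648, 0.1485]
tcp_rot: [[0.995, 0.097, 0.0], [0.097, -0.995, 0.0], [0.0, -0.0, -1.0]]
force: [1.2, -2.5, -6.7]
width: 0.541
grasp_force: 6.0
```

{"fn": "play_rows", "kwargs": {
  "fingers": [60,75,91.9,91.9,91.9,91.9,91.9,91.9],
  "linear": [
    [0,0,0],
    [0,0,0],
    [0,0,0],
    [0,0,0],
    [0,0,10],
    [0,0,35],
    [0,0,55],
    [0,0,60]
  ],
  "spin": [0,0,0,0,0,0,0,0]
}}

```text
clock: 8.38
eef_pos: [0.5372, 0.1649, 0.2109]
tcp_rot: [[0.995, 0.097, 0.004], [0.097, -0.995, 0.0], [0.004, -0.0, -1.0]]
force: [-0.7, 0.7, 0.6]
width: 1.001
grasp_force: 0.0
```

```bash
python3 - <<'E'
from h import *
b=grab('side','s3.png')['frame'][140:335,210:405]
cv2.imwrite('pics/c3.png',cv2.cvtColor(cv2.resize(b,(585,585),interpolation=cv2.INTER_CUBIC),cv2.COLOR_RGB2BGR))
E
```

```text
(no output)
```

View pics/c3.png

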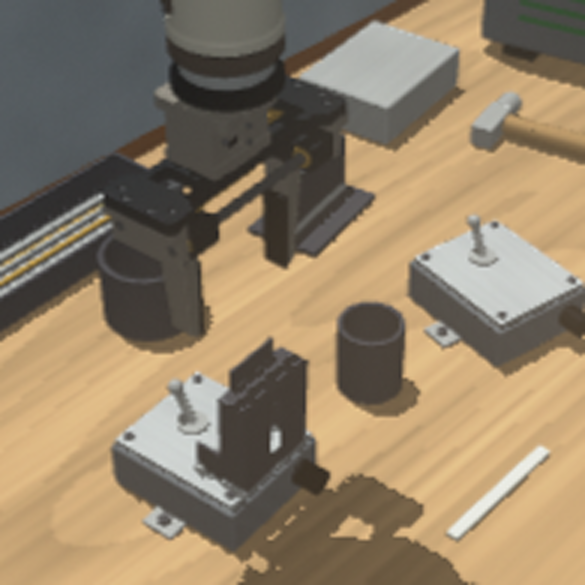

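The guard rests open and the toggle still leans to the front. Next I'll close the fingers, go ahead of the toggle and come down.

{"fn": "play_rows", "kwargs": {
  "fingers": [70,40,10,0,0,0,0,0,0,0],
  "linear": [
    [10,1,0],
    [40,4,0],
    [75,8,0],
    [95,10,0],
    [101,10.5,0],
    [101,10.5,-25],
    [101,10.5,-65],
    [101,10.5,-105],
    [101,10.5,-128],
    [101,10.5,-132]
  ],
  "spin": [0,0,0,0,0,0,0,0,0,0]
}}

```text
clock: 9.68
eef_pos: [0.6348, 0.1751, 0.0738]
tcp_rot: [[0.995, 0.097, -0.005], [0.097, -0.995, -0.0], [-0.005, -0.0, -1.0]]
force: [-0.4, -0.2, 0.3]
width: 0.006
grasp_force: 0.0
```

{"fn": "play_rows", "kwargs": {
  "fingers": [0,0,0,0,0,0,0],
  "linear": [
    [0,0,0],
    [-5,-0.5,0],
    [-13,-1.3,0],
    [-20,-2,0],
    [-27,-2.7,0],
    [-32,-3.2,0],
    [-35,-3.5,0]
  ],
  "spin": [0,0,0,0,0,0,0]
}}

```text
clock: 10.55
eef_pos: [0.6015, 0.1717, 0.0765]
tcp_rot: [[0.995, 0.097, -0.0], [0.097, -0.995, -0.0], [-0.0, -0.0, -1.0]]
force: [1.1, 0.1, 1.1]
width: 0.006
grasp_force: 0.4
```

{"fn": "play_rows", "kwargs": {
  "fingers": [0,0,0,0,0],
  "linear": [
    [-3,-0.3,0],
    [-6,-0.6,0],
    [-9,-0.9,0],
    [-10,-1,0],
    [-10,-1,0]
  ],
  "spin": [0,0,0,0,0]
}}

```text
clock: 11.18
eef_pos: [0.5918, 0.1707, 0.0765]
tcp_rot: [[0.995, 0.097, -0.0], [0.097, -0.995, -0.0], [-0.0, 0.0, -1.0]]
force: [-0.6, -0.1, -0.6]
width: 0.005
grasp_force: 0.2
```

{"fn": "play_rows", "kwargs": {
  "fingers": [0,0,0],
  "linear": [
    [-1,-0.1,0],
    [-2,-0.2,0],
    [-2,-0.2,0]
  ],
  "spin": [0,0,0]
}}

```text
clock: 11.55
eef_pos: [0.59, 0.1705, 0.0766]
tcp_rot: [[0.995, 0.097, -0.0], [0.097, -0.995, -0.0], [-0.0, 0.0, -1.0]]
force: [1.2, 0.2, 0.6]
width: 0.004
grasp_force: 0.3
```

{"fn": "play_rows", "kwargs": {
  "fingers": [0,0,0],
  "linear": [
    [-1,-0.1,0],
    [-2,-0.2,0],
    [-2,-0.2,0]
  ],
  "spin": [0,0,0]
}}

```text
clock: 11.92
eef_pos: [0.5885, 0.1704, 0.0769]
tcp_rot: [[0.995, 0.097, 0.001], [0.097, -0.995, 0.0], [0.001, -0.0, -1.0]]
force: [3.0, 0.4, 0.0]
width: 0.003
grasp_force: 1.0
```

{"fn": "play_rows", "kwargs": {
  "fingers": [0,0,0],
  "linear": [
    [-0.7,-0.1,0],
    [-1.4,-0.1,0],
    [-1.4,-0.1,0]
  ],
  "spin": [0,0,0]
}}

```text
clock: 12.3
eef_pos: [0.5881, 0.1703, 0.0771]
tcp_rot: [[0.995, 0.097, 0.004], [0.097, -0.995, 0.0], [0.004, -0.0, -1.0]]
force: [6.4, 0.9, -2.9]
width: 0.007
grasp_force: 2.9
```

The position has stalled and the force is rising, so the toggle is on its stop. I'll back off, rise, and look.

{"fn": "play_rows", "kwargs": {
  "fingers": [0,0,0,0,0,0,0,0],
  "linear": [
    [6,0.6,0],
    [18,1.8,0],
    [24,2.4,10],
    [24,2.4,40],
    [24,2.4,85],
    [24,2.4,120],
    [24,2.4,135],
    [24,2.4,135]
  ],
  "spin": [0,0,0,0,0,0,0,0]
}}

```text
clock: 13.3
eef_pos: [0.6112, 0.1727, 0.2124]
tcp_rot: [[0.995, 0.097, 0.001], [0.097, -0.995, 0.0], [0.001, -0.0, -1.0]]
force: [0.0, -0.6, 0.1]
width: 0.006
grasp_force: 0.0
```

```bash
python3 - <<'E'
from h import *
b=grab('side','s4.png')['frame'][140:335,210:405]
cv2.imwrite('pics/c4.png',cv2.cvtColor(cv2.resize(b,(585,585),interpolation=cv2.INTER_CUBIC),cv2.COLOR_RGB2BGR))
E
```

```text
(no output)
```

View pics/c4.png

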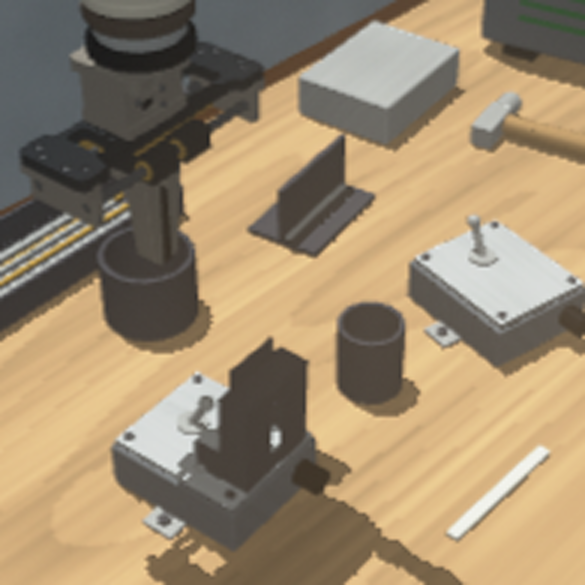

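The toggle (about (205,405)) now leans to the hinge and the guard is still open. I'll go behind the guard and tip it over from the upper part of the roof.

{"fn": "play_rows", "kwargs": {
  "fingers": [0,0,0,0,0,0,0,0,0,0],
  "linear": [
    [-15,-1.5,5],
    [-50,-5,10],
    [-90,-9,10],
    [-125,-12,10],
    [-137,-13.4,5],
    [-137,-13.4,-20],
    [-137,-13.4,-50],
    [-137,-13.4,-75],
    [-137,-13.4,-82],
    [-137,-13.4,-82]
  ],
  "spin": [0,0,0,0,0,0,0,0,0,0]
}}

```text
clock: 14.6
eef_pos: [0.4735, 0.1592, 0.129]
tcp_rot: [[0.995, 0.097, -0.001], [0.097, -0.995, -0.0], [-0.001, -0.0, -1.0]]
force: [0.4, 0.1, 0.7]
width: 0.003
grasp_force: 0.0
```

{"fn": "play_rows", "kwargs": {
  "fingers": [0,0,0,0,0,0,0,0],
  "linear": [
    [5,0.5,0],
    [11,1.1,0],
    [16,1.6,0],
    [22,2.1,0],
    [28,2.7,0],
    [34,3.3,0],
    [40,3.9,0],
    [44,4.3,0]
  ],
  "spin": [0,0,0,0,0,0,0,0]
}}

```text
clock: 15.6
eef_pos: [0.5182, 0.1636, 0.1297]
tcp_rot: [[0.995, 0.097, 0.0], [0.097, -0.995, 0.0], [0.0, 0.0, -1.0]]
force: [0.1, -0.6, 0.7]
width: 0.005
grasp_force: 0.4
```

{"fn": "play_rows", "kwargs": {
  "fingers": [0,0,0,0,0,0,0,0],
  "linear": [
    [5,0.5,0],
    [10,1,0],
    [15,1.5,0],
    [20,2,0],
    [25,2.4,0],
    [30,2.9,0],
    [32,3.1,0],
    [32,3.1,0]
  ],
  "spin": [0,0,0,0,0,0,0,0]
}}

```text
clock: 16.6
eef_pos: [0.5497, 0.1666, 0.1296]
tcp_rot: [[0.995, 0.097, -0.0], [0.097, -0.995, -0.0], [-0.0, 0.0, -1.0]]
force: [0.7, -0.1, 0.1]
width: 0.009
grasp_force: 0.0
```

{"fn": "play_rows", "kwargs": {
  "fingers": [0,0,0,0,0,0,0],
  "linear": [
    [0,0,0],
    [-5,0,10],
    [-15,-1.5,40],
    [-35,-3,80],
    [-60,-6,100],
    [-80,-8,110],
    [-80,-8,110]
  ],
  "spin": [0,0,0,0,0,0,0]
}}

```text
clock: 17.48
eef_pos: [0.4695, 0.1588, 0.2414]
tcp_rot: [[0.995, 0.098, 0.003], [0.098, -0.995, 0.0], [0.003, 0.0, -1.0]]
force: [0.3, 0.7, -0.4]
width: 0.007
grasp_force: 0.0
```

```bash
python3 - <<'E'
from h import *
b=grab('side','s5.png')['frame'][170:335,210:405]
cv2.imwrite('pics/c5.png',cv2.cvtColor(cv2.resize(b,(690,585),interpolation=cv2.INTER_CUBIC),cv2.COLOR_RGB2BGR))
E
```

```text
(no output)
```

View pics/c5.png

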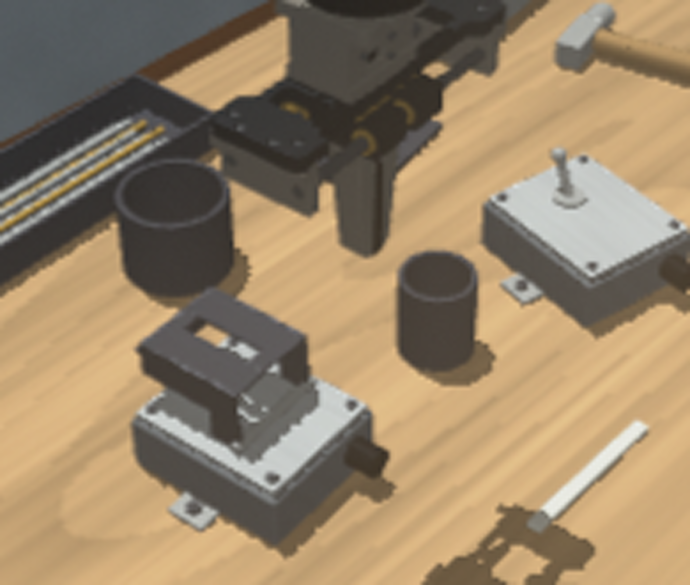

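The guard is shut over the toggle, which leans towards the hinge and is seen through the guard's rear opening near (250,408). The other box and the loose things in this view look unmoved, and the arm is clear. I'll hand it in.

```bash
python3 -c "
from plant import robot
print(robot.job_done())"
```

```text
the job is handed in; nothing more can be done
None
```

The job is handed in at about 17.5 s of the 61 s allowed, and no verdict came back; the last picture shows the guard shut over the toggle leaning on, and the bare toggle and the loose things in view unmoved, but because the moves can't tilt the tool I lifted the guard by pinching its tab at about 6 N, not with a tilted fingertip.

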